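# Line up the tablet jars by height on the dispensing tray

## Robot

A 6-joint arm with a two-finger parallel gripper is mounted at the origin on the work surface. World frame = base frame: x ahead of the robot, y to its left, z up, the work surface at z = 0. Lengths are in mm, angles in rad, forces in N, time in s.
With the tool pointing down it reaches from about 375 to 975 mm from the base axis. Payload 3.8 kg.
Tool frame: the origin (TCP) lies midway between the tips of the shut fingers; the grasp point (between the pads) lies 19 mm behind it; x points along the fingers, z is the direction in which the jaws open and shut, and the axes are right-handed (so a half turn about x gives the same grasp; the last joint's range is limited). The gripper opens to 85 mm and grips with 20 to 120 N. Pads are 22 mm wide; open, the fingers measure 114 mm over their backs; the gripper's body (76 mm by 85 mm) begins 54 mm behind the grasp point. The pads swing forward as they close: fully open they stand 13 mm farther back than shut.
Start: joints at [1.068, 0.264, 1.604, -0, 1.274, -0.037], TCP at [303.165, 603.083, 204.28] pointing down, gripper open.
Joint ranges: [-2.63, 2.63], [-0.94, 2.18], [0.31, 2.57], [-1.31, 4.45], [0, 2.66], [-2.55, 2.55]. Speed limits (rad/s): [2.57, 2.57, 3.14, 3.14, 3.14, 3.14].

## Interface

Orientations are given as a rotation vector (axis times angle).
In Python, from workcell import observe, read_camera, camera_info, finish_job, trace, place_of gives the robot as it stands. The module is installed in compiled form; this text tells all that it offers.
- The arm moves only by the shell command python3 -m jog 'ROWS' [FORCE]. ROWS is JSON, one flat list of numbers, 7 for each row, row after row: the shift along the tool's x, y, z in mm, then the turn, a rotation vector about the tool's x, y, z in rad, then the closure, from -1 (fully open) to 1 (shut). In form: [x, y, z, wx, wy, wz, grip, x, y, z, wx, wy, wz, grip, ...]. A call has 1 to 10 rows; each row is the pose to reach, as a shift and turn from the pose commanded when the call began, along the tool's axes at that moment; what a row does not reach only later rows make up. A row lasts 1/10 s, in which the tool goes at most 50 mm and 8.59 degrees, less where a joint would pass 70% of its speed; a pose out of reach is approached as far as the arm can. A call with a gripper value outside its range is refused whole. The fingers move at their own pace and stop on an object; FORCE is the grip in N (left out, the last holds). Time passes only in rows, so rows that repeat a pose let the fingers close. It gives the time, the measured TCP pose, the force and the opening at its end, in the units of the state.
- observe(): the state, without advancing time (a new reading comes with each control period).
- read_camera(name): name is "side" or "top" or "wrist"; returns the picture (480x640x3 uint8, blue, green, red); there is no depth.
- camera_info(name): a dict with "mtx" (3x3 intrinsics, pixels), "rvec" (rotation vector, rad) and "tvec" (3), from world to camera coordinates, as OpenCV has them; the wrist camera has in their place "T_tool_cam" (4x4, takes a point from camera to tool coordinates, whose origin is the TCP and whose axes are the tool frame's). Camera axes: x right, y down, z forward; pixel columns grow to the right and rows downward; lengths in mm; the calibration is good to about 2 mm. A picture is of the moment at which its call begins: read the wrist's pose just before it. camera_info takes no time and is no camera call.
- finish_job(): hands the job in, once; it reports no verdict.
Trained networks look in the newest picture that a camera, given by its name, has taken for a name from the list of things; names that differ only in an ending like _2 or _b are one class to them, and where a whole thing is asked for, a point or a joint stands for the part that bears it (a point fixed in the world has none). Each returns a list of dicts, best first, with "score" (0 to 1); they miss things now and then, are a little off and sometimes report something else, mostly with a low value. They report only what shows in the picture. A call takes as long as a camera call.
- trace(camera, thing): "mask" (480x640 bool, what is visible of it) and "pixel" ([row, column] in pixels, amid what is visible of it).
- place_of(camera, thing): "pixel" ([row, column] in pixels: a listed point, or the origin of a listed thing).
The state is a dict: "time_s": time; "joints": joint angles; "joint_vel": joint speeds; "joint_efforts": joint torques, N m; "tool_pos": TCP position; "tcp_rot": TCP orientation; "wrist_force": force on the tool from outside, world axes, zero at the start; "torque": the same for the moment, N m; "opening": finger opening in mm.
Only numpy, scipy, OpenCV 4.12 (cv2) and the standard library are available. Lean on these libraries where they do the work, as an engineer would, in place of code of your own. Each camera call takes 0.05 s, during which the arm holds its last target.

## Task

Line up the four amber tablet jars by height on the steel tray, ready for dispensing: one standing in the middle of each round mat, the shortest on the end mat nearest the white spray bottle and then ever taller to the tallest at the other end. Keep the jars upright and leave the spray bottle standing where it is.

Things in the scene. Friction and masses are not known exactly. Their poses are not given: they have to be found in the camera images.
- jar1_mid (a point): The shortest and thinnest of the four tablet jars: loose upright round jar, amber brown with a paper label and a white screw cap; 50 mm high in all, body 38 mm across and 30 mm high, then a narrower neck and a cap 33 mm across and 14 mm high. This point is on the jar's axis half-way up (25 mm above its underside); z is up along the axis. Mass 50 g, give or take 20 %.
- jar2_mid (a point): The second shortest of the four tablet jars: loose upright round jar, amber brown with a paper label and a white screw cap; 66 mm high in all, body 45 mm across and 46 mm high, then a narrower neck and a cap 39 mm across and 14 mm high. This point is on the jar's axis half-way up (33 mm above its underside); z is up along the axis. Mass 80 g, give or take 20 %.
- jar3_mid (a point): The second tallest of the four tablet jars: loose upright round jar, amber brown with a paper label and a white screw cap; 82 mm high in all, body 52 mm across and 62 mm high, then a narrower neck and a cap 45 mm across and 14 mm high. This point is on the jar's axis half-way up (41 mm above its underside); z is up along the axis. Mass 120 g, give or take 20 %.
- jar4_mid (a point): The tallest and widest of the four tablet jars: loose upright round jar, amber brown with a paper label and a white screw cap; 98 mm high in all, body 60 mm across and 78 mm high, then a narrower neck and a cap 52 mm across and 14 mm high. This point is on the jar's axis half-way up (49 mm above its underside); z is up along the axis. Mass 170 g, give or take 20 %.
- mat_a: Round black rubber mat, 76 mm across and 2 mm thick, fixed on the fixed flat steel tray (110 x 400 x 6 mm, low 4 mm lips along its long sides): the end mat on the tray's +y side. The four mats a, b, c, d form a straight row, 85 mm apart. Origin: centre of its underside, 6 mm above the table, so a jar stands with its underside 2 mm above this origin. Its y axis runs along the row (from d towards a), z up.
- mat_b: Round black rubber mat, 76 mm across and 2 mm thick, fixed on the fixed flat steel tray (110 x 400 x 6 mm, low 4 mm lips along its long sides): the second mat, next to mat_a. The four mats a, b, c, d form a straight row, 85 mm apart. Origin: centre of its underside, 6 mm above the table, so a jar stands with its underside 2 mm above this origin. Its y axis runs along the row (from d towards a), z up.
- mat_c: Round black rubber mat, 76 mm across and 2 mm thick, fixed on the fixed flat steel tray (110 x 400 x 6 mm, low 4 mm lips along its long sides): the third mat, next to mat_d. The four mats a, b, c, d form a straight row, 85 mm apart. Origin: centre of its underside, 6 mm above the table, so a jar stands with its underside 2 mm above this origin. Its y axis runs along the row (from d towards a), z up.
- mat_d: Round black rubber mat, 76 mm across and 2 mm thick, fixed on the fixed flat steel tray (110 x 400 x 6 mm, low 4 mm lips along its long sides): the end mat on the tray's -y side. The four mats a, b, c, d form a straight row, 85 mm apart. Origin: centre of its underside, 6 mm above the table, so a jar stands with its underside 2 mm above this origin. Its y axis runs along the row (from d towards a), z up.
- spray_mid (a point): White plastic spray bottle with a yellow label band, loose, upright, 62 mm across, 179 mm high, 0.45 kg; it stands on the table off one end of the tray, in line with the row, 150 mm from the centre of the end mat there; which end varies (a low steel dish stands off the other end). This point is on its axis, 90 mm above its underside.

How it is judged:
By the outcome, as a careful person would: the job done as asked, in the order asked, and still so for the second after the job is handed in, with the robot touching nothing.
It also fails if it takes over 118 s, if anything falls off the work surface, if the arm or the gripper's body presses on something with over 40 N, if the wrist force passes 120 N, or if a joint passes its speed limit or range.

## Working session

There is one attempt and no reset: what is moved stays moved. The work goes in short steps, Python scripts to look and compute and a shell command to move; the robot and the scene stay as the last step left them, time stands still between calls to the robot, and variables do not carry over. Pictures are saved under pics/ and viewed, and the job is handed in when it is done.

```bash
mkdir -p pics; cat > h.py <<'E'
import numpy as np, cv2
from workcell import *
def cam(name):
    c=camera_info(name); return np.array(c['mtx'],float),np.array(c['rvec'],float),np.array(c['tvec'],float).ravel()
def ray(name,px):
    K,r,t=cam(name); R=cv2.Rodrigues(r)[0]
    d=R.T@np.linalg.inv(K)@np.array([px[1],px[0],1.]); return -R.T@t,d
def at_z(name,px,z):
    o,d=ray(name,px); return o+d*(z-o[2])/d[2]
def proj(name,p):
    K,r,t=cam(name); return cv2.projectPoints(np.array([p],float),r,t,K,None)[0].ravel()
E
python3 - <<'E'
from h import *
s=observe(); print(s)
for c in ['side','top','wrist']:
    cv2.imwrite(f'pics/{c}0.png',read_camera(c))
Z=dict(jar1_mid=25,jar2_mid=33,jar3_mid=41,jar4_mid=49,mat_a=6,mat_b=6,mat_c=6,mat_d=6,spray_mid=90)
for c in ['top','side']:
    o,_=ray(c,(240,320)); print(c,o.round())
    for n,z in Z.items():
        for d in place_of(c,n)[:3]: print(c,n,round(d['score'],2),np.round(d['pixel'],1),at_z(c,d['pixel'],z).round(1))
print(observe()['time_s'])
E
```

```text
{'time_s': 0.0, 'joints': array([ 1.06810326e+00,  2.64758627e-01,  1.60533486e+00,  3.69440501e-06,
        1.27366513e+00, -3.69017146e-02]), 'joint_vel': array([ 9.60023028e-05,  1.88144185e-04,  3.87813234e-04, -6.91979050e-04,
        6.06750397e-04,  9.74165578e-04]), 'joint_efforts': array([-1.89577531e-04, -5.15111482e+01, -3.67316329e+01,  3.37115296e-05,
        1.30880196e-02, -2.03004385e-05]), 'tool_pos': array([302.79922625, 602.42517003, 202.97950685]), 'tcp_rot': array([-0.86074153,  1.3961848 ,  0.85899683]), 'wrist_force': array([-0.75523119,  1.31380054,  0.48868476]), 'torque': array([ 0.01924979, -0.01736227, -0.00583797]), 'opening': 85.81890002862559}
top [ 384.   13. 1274.]
top jar1_mid 0.58 [298.1 421.6] [ 428.6 -230.4   25. ]
top jar2_mid 0.78 [282.8 282.5] [454.3  72.8  33. ]
top jar2_mid 0.25 [304.7 202.2] [402.9 245.4  33. ]
top jar3_mid 0.71 [282.3 338.3] [457.7 -48.   41. ]
top jar3_mid 0.26 [302.9 421.9] [ 417.8 -227.8   41. ]
top jar4_mid 0.74 [301.9 200.8] [408.5 245.7  49. ]
top mat_a 0.92 [218.4 281.7] [600.8  80.2   6. ]
top mat_a 0.92 [226.6 354.
[... 877 characters left out ...]
a 0.75 [303.2 354.5] [585.7 -89.5   6. ]
side mat_a 0.74 [268.  346.8] [5.951e+02 5.000e-01 6.000e+00]
side mat_b 0.92 [236.7 341.3] [607.4  93.7   6. ]
side mat_b 0.75 [303.2 354.5] [585.7 -89.5   6. ]
side mat_b 0.74 [268.  346.8] [5.951e+02 5.000e-01 6.000e+00]
side mat_c 0.92 [236.7 341.3] [607.4  93.7   6. ]
side mat_c 0.75 [303.2 354.5] [585.7 -89.5   6. ]
side mat_c 0.74 [268.  346.8] [5.951e+02 5.000e-01 6.000e+00]
side mat_d 0.92 [236.7 341.3] [607.4  93.7   6. ]
side mat_d 0.75 [303.2 354.5] [585.7 -89.5   6. ]
side mat_d 0.74 [268.  346.8] [5.951e+02 5.000e-01 6.000e+00]
side spray_mid 0.7 [161.5 335.9] [626.7 236.6  90. ]
side spray_mid 0.31 [238.6 340.7] [574.7 -23.4  90. ]
1.05
```

View pics/top0.png

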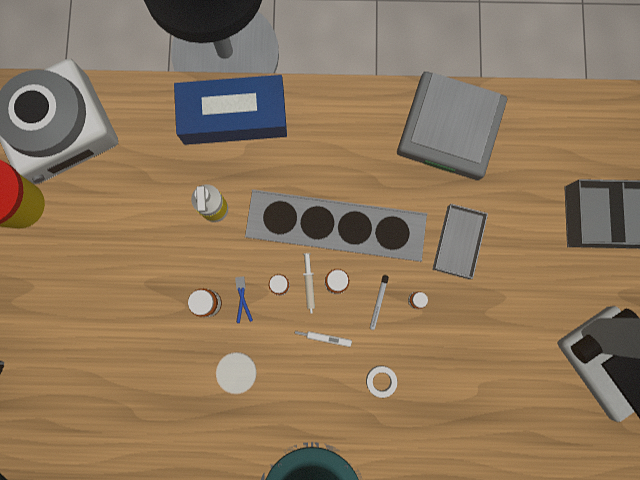

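View pics/side0.png

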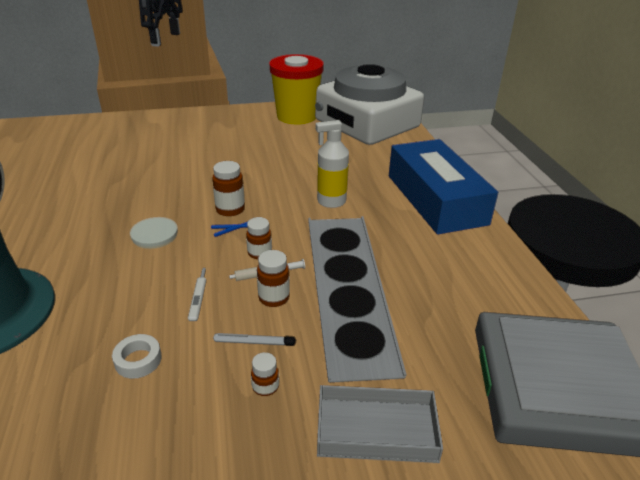

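```bash
python3 - <<'E'
import cv2,numpy as np
im=cv2.imread('pics/top0.png'); cv2.imwrite('pics/topc.png',cv2.resize(im[180:330,180:440],(780,450),interpolation=cv2.INTER_CUBIC))
from h import *
s=observe();R=cv2.Rodrigues(s['tcp_rot'])[0];print(R.round(3))
E
```

```text
[[ 0.    -0.893  0.449]
 [ 0.     0.449  0.893]
 [-1.    -0.     0.   ]]
```

View pics/topc.png

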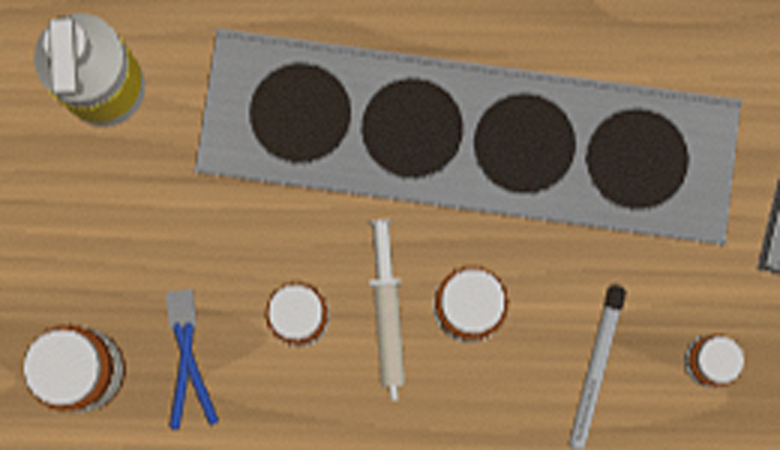

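The top picture shows the mats at pixels x 280, 318, 355 and 392, with the spray bottle at the left (+y) by mat_a. So jar1→a, jar2→b, jar3→c and jar4→d. Next I'll measure more accurately by segmentation.

```bash
python3 - <<'E'
from h import *
from scipy.optimize import least_squares
def blobs(im,mask,a0,a1):
    n,l,st,ce=cv2.connectedComponentsWithStats(mask.astype(np.uint8)); return [(ce[i],st[i]) for i in range(1,n) if a0<st[i][4]<a1]
for c in ['top','side']:
    im=cv2.imread(f'pics/{c}0.png').astype(int)
    dark=(im.max(2)<70)
    roi=np.zeros(dark.shape,bool)
    if c=='top': roi[190:260,240:430]=1
    else: roi[215:370,305:395]=1
    for ce,st in sorted(blobs(im,dark&roi,200,3000),key=lambda b:b[0][0] if c=='top' else b[0][1]):
        print(c,'mat',ce.round(1),st[4],at_z(c,ce[::-1],8).round(1))
    white=(im.min(2)>165)
    H={1:50,2:66,3:82,4:98}
    if c=='top': g={1:(420,300),2:(278,284),3:(338,281),4:(201,302)}
    else: g={1:(264,362),2:(259,225),3:(272,260),4:(227,169)}
    n,l,stt,cen=cv2.connectedComponentsWithStats(white.astype(np.uint8))
    for k,(u,v) in g.items():
        i=l[v,u]; 
        print(c,'jar',k,i,cen[i].round(1),stt[i], 'capctr@H',at_z(c,cen[i][::-1],H[k]).round(1) if c=='top' else at_z(c,cen[i][::-1],H[k]-7).round(1))
E
```

```text
top mat [279.6 217.2] 856 [603.2  84.8   8. ]
top mat [317.  222.3] 856 [5.934e+02 4.000e-01 8.000e+00]
top mat [354.4 227.5] 862 [583.5 -84.    8. ]
top mat [391.9 232.6] 867 [ 573.7 -168.2    8. ]
top jar 1 21 [420.  299.5] [413 293  15  14 162] capctr@H [ 424.6 -222.1   50. ]
top jar 2 14 [278.  283.6] [270 276  17  17 230] capctr@H [450.5  80.8  66. ]
top jar 3 13 [337.4 279.9] [328 270  20  21 320] capctr@H [460.2 -43.9  82. ]
top jar 4 18 [199.9 301.9] [188 290  25  24 453] capctr@H [407.5 238.2  98. ]
side mat [339.6 239.5] 757 [601.5  82.7   8. ]
side mat [345.2 268.1] 930 [591.7  -1.5   8. ]
side mat [351.7 301.1] 1164 [581.8 -85.8   8. ]
side mat [359.4 339.8] 1487 [ 572.  -170.4    8. ]
side jar 1 0 [319.5 239.5] [     0      0    640    480 306760] capctr@H [553.9  42.7  43. ]
side jar 2 0 [319.5 239.5] [     0      0    640    480 306760] capctr@H [549.2  21.4  59. ]
side jar 3 0 [319.5 239.5] [     0      0    640    480 306760] capctr@H [5.445e+02 1.000e-01 7.500e+01]
side jar 4 0 [319.5 239.5] [     0      0    640    480 306760] capctr@H [539.8 -21.2  91. ]
```

```bash
python3 -m jog '[0,-50,-55,0.15,0,0,-1, 0,-257,-279.5,1.221,0,0,-1, 0,-257,-279.5,1.221,0,0,-1, 0,-257,-279.5,1.221,0,0,-1, 0,-257,-279.5,1.221,0,0,-1, 0,-257,-279.5,1.221,0,0,-1, 0,-257,-279.5,1.221,0,0,-1, 0,-257,-279.5,1.221,0,0,-1, 0,-257,-279.5,1.221,0,0,-1, 0,-257,-279.5,1.221,0,0,-1]' 40
cat >> h.py <<'E'
JAR={1:(424,-223),2:(450,80),3:(459.5,-45),4:(407,237)}
MAT=dict(a=(602.3,83.8),b=(592.5,-.5),c=(582.6,-84.9),d=(572.8,-169.3))
def delta(x,y,z):
    s=observe();R=cv2.Rodrigues(s['tcp_rot'])[0]
    W=np.array([[0,.1158,.9933],[0,.9933,-.1158],[-1,0,0]])
    print('t',s['time_s'],'pos',s['tool_pos'].round(1),'shift',(R.T@(np.array([x,y,z])-s['tool_pos'])).round(1),'turn',cv2.Rodrigues(R.T@W)[0].ravel().round(4),'open',round(s['opening'],1),'F',s['wrist_force'].round(1))
E
python3 - <<'E'
from h import *
delta(407,237,33)
cv2.imwrite('pics/w1.png',read_camera('wrist'))
E
```

```text
time_s: 2.05
tool_pos: [407.5, 237.7, 204.6]
tcp_rot: [0.093, 1.568, -0.091]
wrist_force: [-0.7, 0.0, 1.0]
opening: 85.5
t 2.05 pos [407.5 237.7 204.6] shift [171.6  -0.9  -0.5] turn [-0.0009  0.0004 -0.001 ] open 85.5 F [-0.7  0.   1. ]
```

View pics/w1.png

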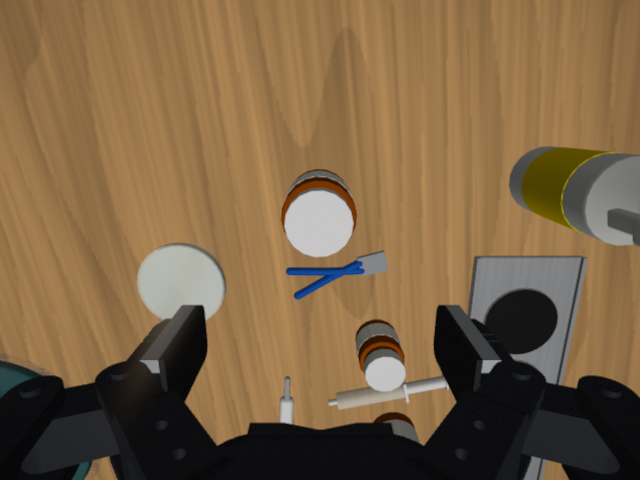

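The wrist camera sees jar4's cap at (319,222), centred between the fingers. I'll check this against the wrist calibration.

```bash
cat >> h.py <<'E'
def wrist_at(px,z,s):
    c=camera_info('wrist');K=np.array(c['mtx']);T=np.array(c['T_tool_cam'])
    R=cv2.Rodrigues(s['tcp_rot'])[0]
    d=R@T[:3,:3]@np.linalg.inv(K)@np.array([px[1],px[0],1.]);o=R@T[:3,3]+s['tool_pos']
    return o+d*(z-o[2])/d[2]
E
python3 - <<'E'
from h import *
im=cv2.imread('pics/w1.png'); s=observe()
n,l,st,ce=cv2.connectedComponentsWithStats((im.min(2)>170).astype(np.uint8))
for u,v,h in [(319,222,98),(384,372,66)]:
    i=l[v,u]; print(ce[i],st[i],wrist_at(ce[i][::-1],h,s).round(1))
E
```

```text
[318.36036813 223.35030198] [ 285  191   68   66 3477] [406.2 240.9  98. ]
[384.92768792 373.75737393] [ 366  357   39   34 1051] [449.7  83.4  66. ]
```

```bash
python3 -m jog '[40,0.6,-0.5,0,0,0,-1, 80,0.6,-0.5,0,0,0,-1, 115,0.6,-0.5,0,0,0,-1, 145,0.6,-0.5,0,0,0,-1, 162,0.6,-0.5,0,0,0,-1, 170,0.6,-0.5,0,0,0,-1, 171.5,0.6,-0.5,0,0,0,-1, 171.5,0.6,-0.5,0,0,0,1, 171.5,0.6,-0.5,0,0,0,1, 171.5,0.6,-0.5,0,0,0,1]' 40
python3 -m jog '[0,0,0,0,0,0,1, 0,0,0,0,0,0,1, 0,0,0,0,0,0,1, 0,0,0,0,0,0,1, 0,0,0,0,0,0,1]'
python3 -c "
from h import *
delta(572.8,-169.3,200)"
```

```text
time_s: 3.1
tool_pos: [407.9, 239.5, 34.5]
tcp_rot: [0.092, 1.567, -0.09]
wrist_force: [-2.1, 1.0, 4.7]
opening: 58.1
time_s: 3.6
tool_pos: [407.9, 239.4, 34.5]
tcp_rot: [0.093, 1.567, -0.09]
wrist_force: [-2.0, 0.8, 6.7]
opening: 58.5
t 3.6 pos [407.9 239.4  34.5] shift [-165.9 -386.5  211.5] turn [-0.0003  0.002  -0.0021] open 58.5 F [-2.   0.8  6.7]
```

```bash
python3 -m jog '[-10,0,0,0,0,0,1, -30,0,0,0,0,0,1, -60,0,0,0,0,0,1, -95,0,0,0,0,0,1, -125,-10,6,0,0,0,1, -135,-35,20,0,0,0,1, -135,-70,39,0,0,0,1, -135,-110,61,0,0,0,1, -135,-150,83,0,0,0,1, -135,-190,105,0,0,0,1]'
python3 -c "
from h import *
delta(572.8,-169.3,160)"
```

```text
time_s: 4.6
tool_pos: [489.5, 35.9, 168.6]
tcp_rot: [0.091, 1.568, -0.091]
wrist_force: [0.5, 0.5, -1.8]
opening: 58.1
t 4.6 pos [489.5  35.9 168.6] shift [   8.7 -194.2  106.4] turn [ 0.0003  0.0013 -0.    ] open 58.1 F [ 0.5  0.5 -1.8]
```

```bash
python3 -m jog '[0,-40,22,0,0,0,1, 0,-80,44,0,0,0,1, 0,-120,66,0,0,0,1, 0,-155,85,0,0,0,1, 0,-180,99,0,0,0,1, 0,-192,105.5,0,0,0,1, 0,-193,105.7,0,0,0,1, 0,-193,105.7,0,0,0,1]'
python3 - <<'E'
from h import *
delta(572.8,-169.3,43.5)
s=observe();im=read_camera('wrist');cv2.imwrite('pics/w2.png',im)
cv2.imwrite('pics/s2.png',read_camera('side'))
E
```

```text
time_s: 5.4
tool_pos: [571.2, -165.6, 167.7]
tcp_rot: [0.092, 1.57, -0.091]
wrist_force: [0.6, -0.6, -0.5]
opening: 58.0
t 5.4 pos [ 571.2 -165.6  167.7] shift [124.2  -3.6   2.2] turn [-0.0003 -0.001  -0.0007] open 58.0 F [ 0.6 -0.6 -0.5]
```

View pics/w2.png

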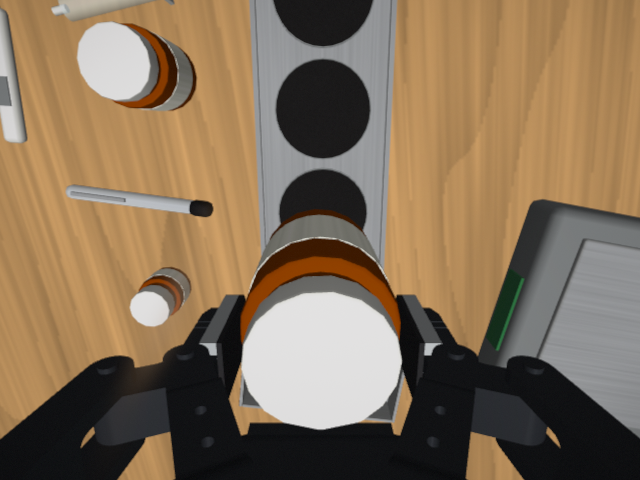

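View pics/s2.png

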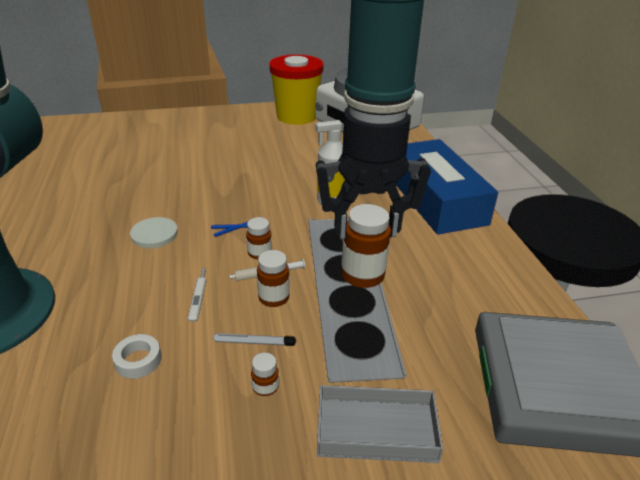

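Jar4 is held upright over the mat_d end of the row. The wrist view shows mats c, b and jars 1 and 3 clear of it. I'll cross-check the mat and jar positions from it.

```bash
python3 - <<'E'
from h import *
im=cv2.imread('pics/w2.png'); s=observe()
n,l,st,ce=cv2.connectedComponentsWithStats((im.min(2)>170).astype(np.uint8))
for u,v,h in [(150,307,50),(118,60,82),(320,350,98+133)]:
    i=l[v,u]; print(ce[i].round(1),st[i],wrist_at(ce[i][::-1],h,s).round(1))
n,l,st,ce=cv2.connectedComponentsWithStats((im.max(2)<60).astype(np.uint8))
i=l[108,322]; print(ce[i],st[i],'mat c',wrist_at(ce[i][::-1],8,s).round(1))
E
```

```text
[149.  308.5] [ 130  292   39   34 1039] [ 423.8 -220.6   50. ]
[113.2  60.6] [  77   22   73   78 4370] [459.1 -42.1  82. ]
[321.  360.2] [  241   292   161   137 17130] [ 571.4 -163.7  231. ]
[322.54613883 108.34680792] [ 276   60   94   98 7174] mat c [582.4 -81.2   8. ]
```

```bash
python3 -m jog '[25,-1.6,1.5,0,0,0,1, 55,-1.6,1.5,0,0,0,1, 85,-1.6,1.5,0,0,0,1, 105,-1.6,1.5,0,0,0,1, 116,-1.6,1.5,0,0,0,1, 121,-1.6,1.5,0,0,0,1, 123.5,-1.6,1.5,0,0,0,1, 124.7,-1.6,1.5,0,0,0,1, 124.7,-1.6,1.5,0,0,0,1]'
python3 -c "
from h import *
delta(572.8,-169.3,43)"
```

```text
time_s: 6.4
tool_pos: [574.0, -168.2, 44.2]
tcp_rot: [0.091, 1.567, -0.091]
wrist_force: [-0.6, -0.0, -1.3]
opening: 58.4
t 6.4 pos [ 574.  -168.2   44.2] shift [ 1.2 -1.2 -1.1] turn [0.0001 0.0019 0.0004] open 58.4 F [-0.6 -0.  -1.3]
```

```bash
python3 -m jog '[1,-0.5,-1,0,0,0,1, 1.7,-0.5,-1,0,0,0,1, 1.7,-0.5,-1,0,0,0,1]'; python3 -m jog '[0,0,0,0,0,0,0.2, 0,0,0,0,0,0,-0.3, 0,0,0,0,0,0,-1, 0,0,0,0,0,0,-1, 0,0,0,0,0,0,-1, -20,0,0,0,0,0,-1, -50,0,0,0,0,0,-1, -85,0,0,0,0,0,-1, -110,0,0,0,0,0,-1, -120,0,0,0,0,0,-1]'
python3 - <<'E'
from h import *
delta(424,-223,5)
s=observe();im=read_camera('wrist');cv2.imwrite('pics/w3.png',im)
E
```

```text
time_s: 6.7
tool_pos: [572.6, -168.8, 42.5]
tcp_rot: [0.091, 1.568, -0.092]
wrist_force: [-0.2, 0.5, 4.6]
opening: 58.3
time_s: 7.7
tool_pos: [574.0, -168.9, 164.7]
tcp_rot: [0.09, 1.564, -0.092]
wrist_force: [0.3, 0.6, -0.0]
opening: 85.6
t 7.7 pos [ 574.  -168.9  164.7] shift [ 159.   -70.9 -143.5] turn [0.0001 0.0051 0.001 ] open 85.6 F [ 0.3  0.6 -0. ]
```

View pics/w3.png

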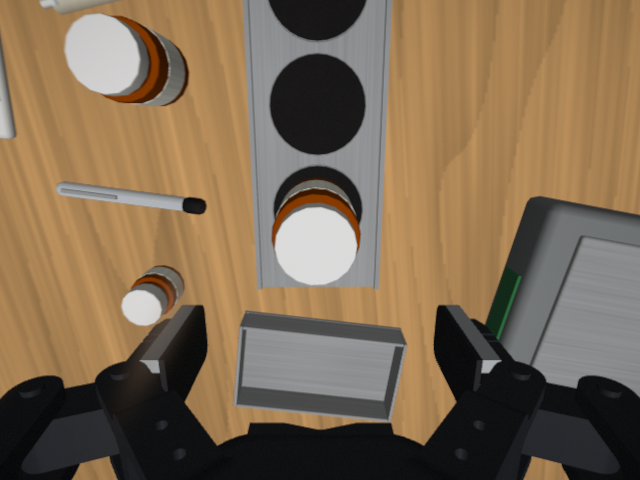

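Jar4 stands on mat_d, with its cap at (315,244). Next, jar1.

```bash
python3 -m jog '[0,-20,-40,0,0,0,-1, 0,-40,-80,0,0,0,-1, 0,-60,-120,0,0,0,-1, 0,-70.5,-142,0,0,0,-1, 20,-70.5,-143.5,0,0,0,-1, 60,-70.5,-143.5,0,0,0,-1, 100,-70.5,-143.5,0,0,0,-1, 125,-70.5,-143.5,0,0,0,-1, 138,-70.5,-143.5,0,0,0,-1, 138,-70.5,-143.5,0,0,0,-1]'
python3 -c "
from h import *
delta(424,-222.5,3.5)"
```

```text
time_s: 8.75
tool_pos: [418.7, -220.2, 20.4]
tcp_rot: [0.093, 1.574, -0.089]
wrist_force: [0.1, 0.2, 1.0]
opening: 85.3
t 8.75 pos [ 418.7 -220.2   20.4] shift [16.9 -1.7  5.6] turn [ 0.0001 -0.0058 -0.0026] open 85.3 F [0.1 0.2 1. ]
```

```bash
python3 -m jog '[5,0,0,0,0,0,-1, 5,0,0,0,0,0,-1]'
python3 -c "
from h import *
delta(424,-222.5,3.5)"
```

```text
time_s: 8.95
tool_pos: [422.2, -222.3, 19.2]
tcp_rot: [0.09, 1.567, -0.092]
wrist_force: [-1.2, 0.2, 0.7]
opening: 85.5
t 8.95 pos [ 422.2 -222.3   19.2] shift [15.7 -0.   1.7] turn [0.0002 0.0015 0.0007] open 85.5 F [-1.2  0.2  0.7]
```

```bash
python3 -m jog '[8,0,1.5,0,0,0,-1, 14,0,1.5,0,0,0,-1, 15.5,0,1.5,0,0,0,-1, 15.5,0,1.5,0,0,0,1, 15.5,0,1.5,0,0,0,1, 15.5,0,1.5,0,0,0,1, 15.5,0,1.5,0,0,0,1, 15.5,0,1.5,0,0,0,1, 15.5,0,1.5,0,0,0,1, 15.5,0,1.5,0,0,0,1]' 30
python3 - <<'E'
from h import *
delta(602.3,83.8,170)
s=observe();im=read_camera('wrist');cv2.imwrite('pics/w4.png',im)
E
```

```text
time_s: 9.95
tool_pos: [423.1, -222.1, 3.2]
tcp_rot: [0.091, 1.568, -0.091]
wrist_force: [-0.5, -0.5, 2.4]
opening: 31.4
t 9.95 pos [ 423.1 -222.1    3.2] shift [-166.8  324.6  142.7] turn [0.     0.0005 0.0002] open 31.4 F [-0.5 -0.5  2.4]
```

View pics/w4.png

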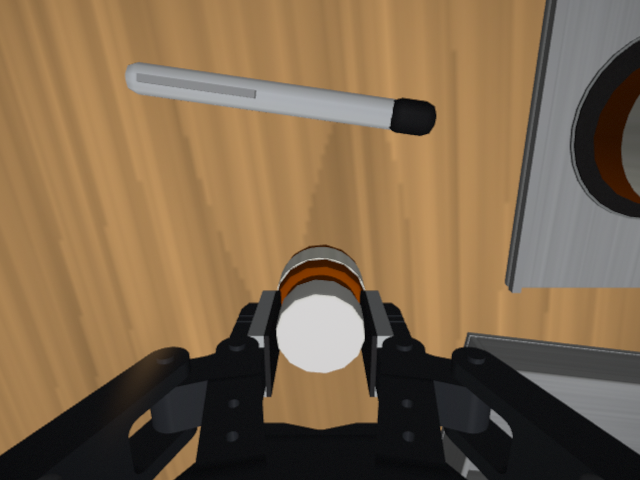

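```bash
python3 - <<'E'
from h import *
im=read_camera('side');cv2.imwrite('pics/s4.png',cv2.resize(im[290:420,190:340],None,fx=5,fy=5)[:600,:750])
E
```

```text
(no output)
```

View pics/s4.png

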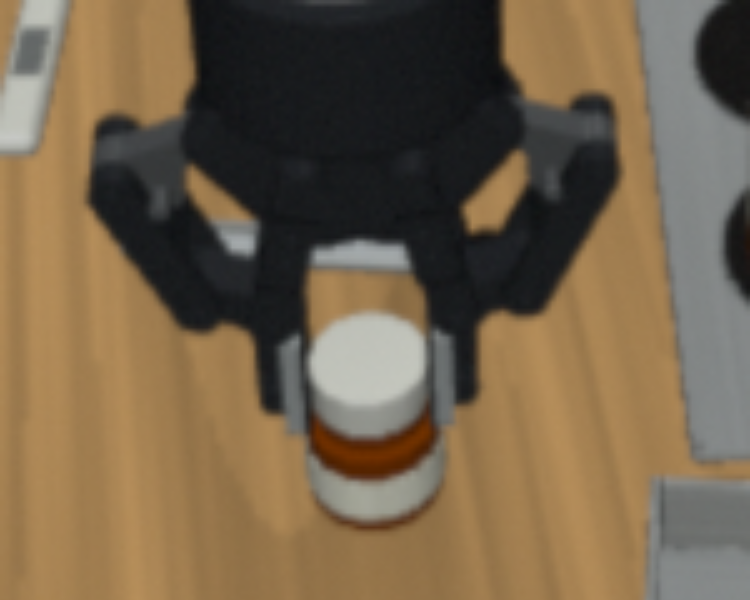

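Jar1 is held by its cap, 33 mm across (opening 31.4). It's upright and firm, so I'll carry it like that.

```bash
python3 -m jog '[-10,0,0,0,0,0,1, -35,0,0,0,0,0,1, -70,0,0,0,0,0,1, -105,10,4,0,0,0,1, -125,35,15,0,0,0,1, -125,75,33,0,0,0,1, -125,115,51,0,0,0,1, -125,155,68,0,0,0,1, -125,195,86,0,0,0,1, -125,235,103,0,0,0,1]'
python3 -m jog '[0,35,15,0,0,0,1, 0,65,28,0,0,0,1, 0,83,36.5,0,0,0,1, 0,89.5,39.5,0,0,0,1, 0,89.5,39.5,0,0,0,1, 0,89.5,39.5,0,0,0,1]'
python3 - <<'E'
from h import *
delta(602.3,83.8,12.5)
s=observe();im=read_camera('wrist');cv2.imwrite('pics/w5.png',im)
i0=im
n,l,st,ce=cv2.connectedComponentsWithStats((im.min(2)>170).astype(np.uint8))
i=l[330,320]; print(ce[i].round(1),st[i],wrist_at(ce[i][::-1],50+s['tool_pos'][2]-3.2,s).round(1))
E
```

```text
time_s: 11.05
tool_pos: [552.8, 1.2, 128.3]
tcp_rot: [0.091, 1.569, -0.091]
wrist_force: [0.7, -0.3, -0.7]
opening: 31.3
time_s: 11.65
tool_pos: [601.2, 82.7, 127.6]
tcp_rot: [0.091, 1.57, -0.092]
wrist_force: [0.7, 1.2, -0.6]
opening: 31.5
t 11.65 pos [601.2  82.7 127.6] shift [115.1   1.3   1.1] turn [-0.0005 -0.001   0.0008] open 31.5 F [ 0.7  1.2 -0.6]
[320.  333.2] [ 277  294   88   79 5411] [601.1  83.9 174.4]
```

View pics/w5.png

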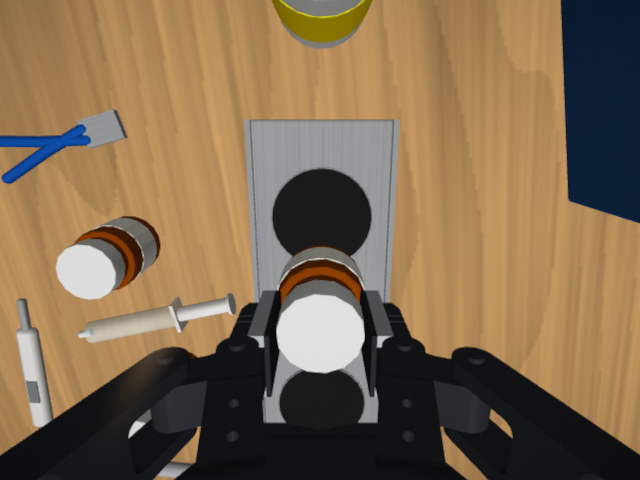

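```bash
python3 -c "
from h import *
s=observe(); print(wrist_at((216.5,322),8,s))"
python3 -m jog '[25,2.5,1,0,0,0,1, 55,2.5,1,0,0,0,1, 80,2.5,1,0,0,0,1, 98,2.5,1,0,0,0,1, 108,2.5,1,0,0,0,1, 113,2.5,1,0,0,0,1, 114.5,2.5,1,0,0,0,1, 115.5,2.5,1,0,0,0,1, 115.5,2.5,1,0,0,0,1]'
python3 -c "
from h import *
delta(602.3,85.3,11.2)"
```

```text
[602.82943946  86.66313489   8.        ]
time_s: 12.6
tool_pos: [604.1, 86.2, 13.5]
tcp_rot: [0.091, 1.567, -0.091]
wrist_force: [0.3, -1.6, 0.4]
opening: 31.2
t 12.6 pos [604.1  86.2  13.5] shift [ 2.2 -1.1 -1.7] turn [-0.      0.0018 -0.0004] open 31.2 F [ 0.3 -1.6  0.4]
```

```bash
python3 -m jog '[1,-0.5,-1,0,0,0,1, 2,-0.5,-1,0,0,0,1, 2,-0.5,-1,0,0,0,1]'
python3 -m jog '[0,0,0,0,0,0,0.4, 0,0,0,0,0,0,0, 0,0,0,0,0,0,-0.6, 0,0,0,0,0,0,-1, 0,0,0,0,0,0,-1, -15,0,0,0,0,0,-1, -45,0,0,0,0,0,-1, -85,0,0,0,0,0,-1, -120,0,0,0,0,0,-1, -140,0,0,0,0,0,-1]'
python3 - <<'E'
from h import *
delta(450,81,110)
s=observe();im=read_camera('wrist');cv2.imwrite('pics/w6.png',im)
E
```

```text
time_s: 12.9
tool_pos: [602.7, 86.0, 11.2]
tcp_rot: [0.091, 1.568, -0.091]
wrist_force: [-0.5, 0.1, 4.1]
opening: 31.5
time_s: 13.9
tool_pos: [604.4, 86.1, 155.6]
tcp_rot: [0.092, 1.563, -0.09]
wrist_force: [0.6, -0.0, 0.2]
opening: 85.2
t 13.9 pos [604.4  86.1 155.6] shift [  44.7  -23.  -153. ] turn [ 0.0001  0.0062 -0.0014] open 85.2 F [ 0.6 -0.   0.2]
```

View pics/w6.png

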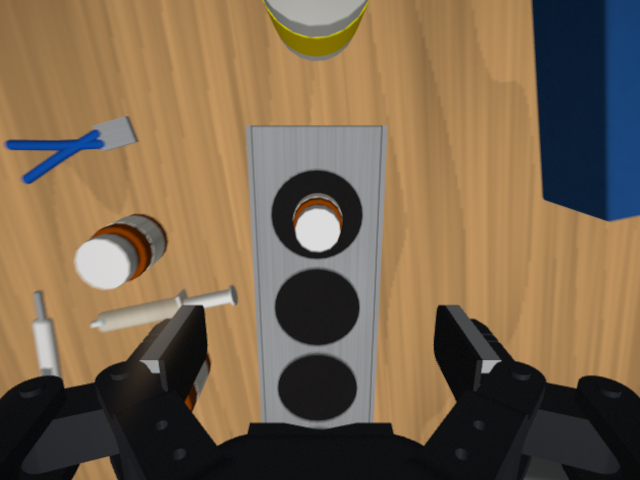

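Jar1 stands on mat_a at (317,222). Next, jar2.

```bash
python3 -m jog '[0,-7,-45,0,0,0,-1, 0,-13,-90,0,0,0,-1, 0,-20,-130,0,0,0,-1, 5,-23,-150,0,0,0,-1, 25,-23,-153,0,0,0,-1, 60,-23,-153,0,0,0,-1, 100,-23,-153,0,0,0,-1, 125,-23,-153,0,0,0,-1, 135,-23,-153,0,0,0,-1, 135,-23,-153,0,0,0,-1]'
python3 -m jog '[0,0,0,0,0,0,-1]'
python3 -c "
from h import *
delta(450,81,1.5)"
```

```text
time_s: 14.95
tool_pos: [446.1, 80.5, 14.3]
tcp_rot: [0.091, 1.572, -0.092]
wrist_force: [0.3, -0.0, -0.4]
opening: 85.2
time_s: 15.05
tool_pos: [448.7, 80.9, 16.6]
tcp_rot: [0.091, 1.567, -0.091]
wrist_force: [0.1, -0.2, 0.0]
opening: 85.4
t 15.05 pos [448.7  80.9  16.6] shift [15.1  0.3  1.2] turn [ 0.      0.0018 -0.0004] open 85.4 F [ 0.1 -0.2  0. ]
```

```bash
python3 -m jog '[8,0,0,0,0,0,-1, 13,0,0,0,0,0,-1, 15,0,0,0,0,0,-1, 15,0,0,0,0,0,1, 15,0,0,0,0,0,1, 15,0,0,0,0,0,1, 15,0,0,0,0,0,1, 15,0,0,0,0,0,1, 15,0,0,0,0,0,1, 15,0,0,0,0,0,1]' 30
python3 -c "
from h import *
delta(592.5,-.5,130)"
```

```text
time_s: 16.05
tool_pos: [448.1, 80.8, 0.8]
tcp_rot: [0.091, 1.568, -0.091]
wrist_force: [-0.3, 0.4, 4.1]
opening: 44.0
t 16.05 pos [448.1  80.8   0.8] shift [-129.  -64.  153.] turn [ 0.      0.0009 -0.0002] open 44.0 F [-0.3  0.4  4.1]
```

```bash
python3 -m jog '[-10,0,0,0,0,0,1, -35,0,0,0,0,0,1, -70,0,0,0,0,0,1, -105,-2,4,0,0,0,1, -125,-12,28,0,0,0,1, -125,-27,65,0,0,0,1, -125,-45,108,0,0,0,1, -125,-58,138,0,0,0,1, -125,-63,152,0,0,0,1, -125,-63.5,153,0,0,0,1]'
python3 -m jog '[0,0,0,0,0,0,1]'
python3 - <<'E'
from h import *
s=observe();im=read_camera('wrist');cv2.imwrite('pics/w7.png',im)
delta(592.5,0,9)
n,l,st,ce=cv2.connectedComponentsWithStats((im.min(2)>170).astype(np.uint8))
i=l[340,320]; print(ce[i].round(1),st[i],wrist_at(ce[i][::-1],66+s['tool_pos'][2]-.8,s).round(1))
i=l[120,320]; print(ce.shape)
for k in range(1,n):
    if st[k][4]>150: print(ce[k].round(),st[k][4])
E
```

```text
time_s: 17.05
tool_pos: [592.8, -0.8, 125.1]
tcp_rot: [0.092, 1.57, -0.092]
wrist_force: [-0.1, 0.5, -0.9]
opening: 43.7
time_s: 17.15
tool_pos: [590.7, 0.3, 124.7]
tcp_rot: [0.092, 1.571, -0.091]
wrist_force: [-0.2, 0.4, -0.9]
opening: 43.8
t 17.2 pos [590.4   0.6 124.8] shift [115.8  -0.4   2.4] turn [ 0.0004 -0.0024 -0.0002] open 44.2 F [ 0.3 -0.6 -1.1]
[320.  360.9] [ 261  309  120  105 9841] [590.9   2.6 189.9]
(22, 2)
[324.  97.] 2488
[194. 212.] 692
[118. 230.] 1233
[ 11. 295.] 1262
[320. 361.] 9841
[115. 338.] 2708
```

View pics/w7.png

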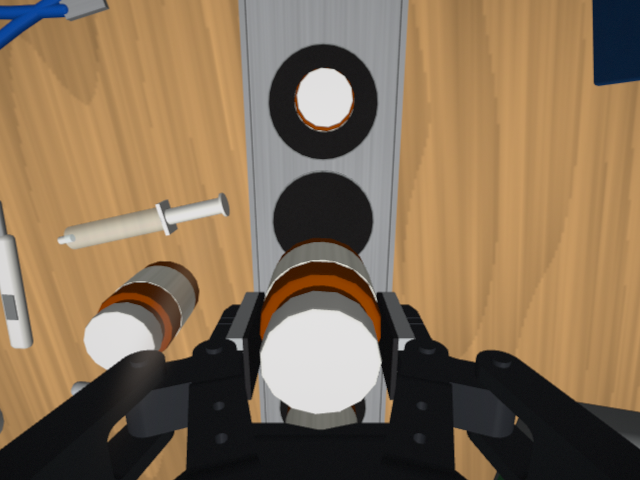

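```bash
python3 -m jog '[25,0,2,0,0,0,1, 55,0,2,0,0,0,1, 80,0,2,0,0,0,1, 98,0,2,0,0,0,1, 107,0,2,0,0,0,1, 112,0,2,0,0,0,1, 114.5,0,2,0,0,0,1, 115.5,0,2,0,0,0,1, 115.5,0,2,0,0,0,1]'
python3 -c "
from h import *
delta(592.5,0,8.8)"
```

```text
time_s: 18.1
tool_pos: [594.9, -0.3, 10.9]
tcp_rot: [0.091, 1.567, -0.091]
wrist_force: [-0.5, -0.5, 0.0]
opening: 44.2
t 18.1 pos [ 5.949e+02 -3.000e-01  1.090e+01] shift [ 2.1  0.  -2.4] turn [ 0.0001  0.0017 -0.0001] open 44.2 F [-0.5 -0.5  0. ]
```

```bash
python3 -m jog '[1,0,-1.2,0,0,0,1, 2,0,-1.2,0,0,0,1, 2,0,-1.2,0,0,0,1]'
python3 -m jog '[0,0,0,0,0,0,0.2, 0,0,0,0,0,0,-0.3, 0,0,0,0,0,0,-1, 0,0,0,0,0,0,-1, 0,0,0,0,0,0,-1, -15,0,0,0,0,0,-1, -45,0,0,0,0,0,-1, -85,0,0,0,0,0,-1, -120,0,0,0,0,0,-1, -140,0,0,0,0,0,-1]'
python3 - <<'E'
from h import *
delta(459.5,-44.5,110)
s=observe();im=read_camera('wrist');cv2.imwrite('pics/w8.png',im)
E
```

```text
time_s: 18.4
tool_pos: [593.4, -0.2, 8.9]
tcp_rot: [0.091, 1.568, -0.091]
wrist_force: [-2.3, -0.4, 5.3]
opening: 43.8
time_s: 19.4
tool_pos: [595.1, -0.2, 153.0]
tcp_rot: [0.091, 1.563, -0.091]
wrist_force: [1.0, -0.7, -0.1]
opening: 85.3
t 19.4 pos [ 5.951e+02 -2.000e-01  1.530e+02] shift [  42.2  -59.7 -129.9] turn [ 0.0001  0.0062 -0.0004] open 85.3 F [ 1.  -0.7 -0.1]
```

View pics/w8.png

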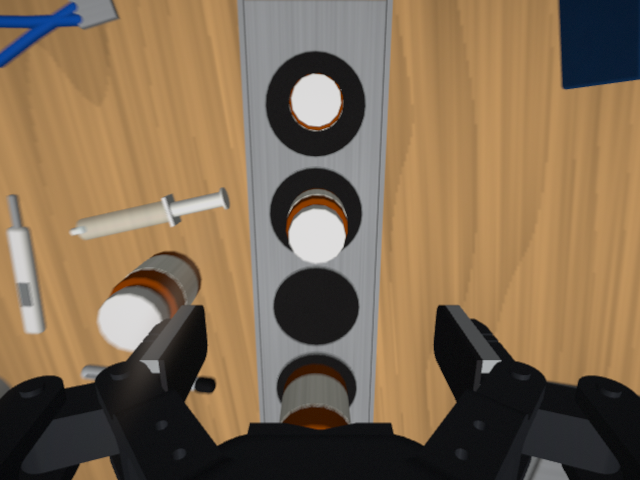

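Jars 1 and 2 are standing on mats a and b. Next, jar3.

```bash
python3 -m jog '[0,-18,-40,0,0,0,-1, 0,-36,-80,0,0,0,-1, 0,-52,-115,0,0,0,-1, 0,-59,-128,0,0,0,-1, 20,-59.5,-130,0,0,0,-1, 55,-59.5,-130,0,0,0,-1, 90,-59.5,-130,0,0,0,-1, 110,-59.5,-130,0,0,0,-1, 115,-59.5,-130,0,0,0,-1, 115,-59.5,-130,0,0,0,-1]'
python3 -m jog '[0,0,0,0,0,0,-1]'
python3 -c "
from h import *
delta(459.5,-44.5,14)"
```

```text
time_s: 20.45
tool_pos: [456.8, -44.1, 32.6]
tcp_rot: [0.091, 1.57, -0.091]
wrist_force: [0.5, 0.3, 0.7]
opening: 85.4
time_s: 20.55
tool_pos: [458.5, -44.4, 34.2]
tcp_rot: [0.091, 1.566, -0.091]
wrist_force: [0.9, -0.2, -0.3]
opening: 85.4
t 20.55 pos [458.5 -44.4  34.2] shift [20.2  0.   1. ] turn [0.0001 0.0024 0.    ] open 85.4 F [ 0.9 -0.2 -0.3]
```

```bash
python3 -m jog '[10,0,0.5,0,0,0,-1, 17,0,0.5,0,0,0,-1, 20,0,0.5,0,0,0,-1, 20,0,0.5,0,0,0,1, 20,0,0.5,0,0,0,1, 20,0,0.5,0,0,0,1, 20,0,0.5,0,0,0,1, 20,0,0.5,0,0,0,1, 20,0,0.5,0,0,0,1, 20,0,0.5,0,0,0,1]' 35
python3 -c "
from h import *
delta(582.6,-84.4,130)"
```

```text
time_s: 21.55
tool_pos: [458.0, -44.4, 13.3]
tcp_rot: [0.091, 1.568, -0.091]
wrist_force: [-0.2, 0.6, 3.9]
opening: 51.4
t 21.55 pos [458.  -44.4  13.3] shift [-116.5  -25.3  128.5] turn [-0.      0.0011  0.    ] open 51.4 F [-0.2  0.6  3.9]
```

```bash
python3 -m jog '[-10,0,0,0,0,0,1, -35,0,0,0,0,0,1, -70,0,0,0,0,0,1, -105,0,0,0,0,0,1, -125,-3,15,0,0,0,1, -125,-10,48,0,0,0,1, -125,-18,88,0,0,0,1, -125,-23,116,0,0,0,1, -125,-25,126,0,0,0,1, -125,-25,128,0,0,0,1]'
python3 -m jog '[0,0,0,0,0,0,1]'
python3 - <<'E'
from h import *
s=observe();im=read_camera('wrist');cv2.imwrite('pics/w9.png',im)
delta(582.6,-84.4,21.3)
n,l,st,ce=cv2.connectedComponentsWithStats((im.min(2)>170).astype(np.uint8))
i=l[340,320]; print(ce[i].round(1),st[i],wrist_at(ce[i][::-1],82+s['tool_pos'][2]-13.3,s).round(1))
E
```

```text
time_s: 22.55
tool_pos: [581.7, -84.1, 137.4]
tcp_rot: [0.091, 1.571, -0.091]
wrist_force: [0.3, 0.2, -1.0]
opening: 50.8
time_s: 22.65
tool_pos: [580.3, -83.5, 137.3]
tcp_rot: [0.092, 1.571, -0.091]
wrist_force: [-0.6, 0.0, -0.7]
opening: 50.6
t 22.7 pos [580.  -83.4 137.3] shift [116.   -0.7   2.9] turn [ 0.0002 -0.0023 -0.0002] open 51.0 F [-0.6  0.3 -1.9]
[320.2 366.3] [  249   305   143   123 13807] [580.6 -80.8 206. ]
```

View pics/w9.png

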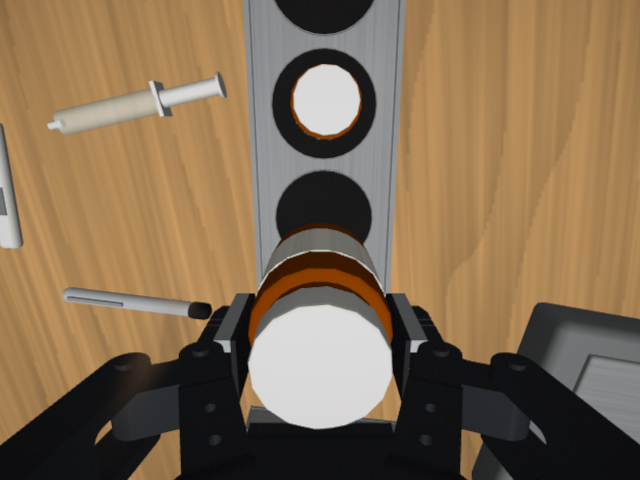

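```bash
python3 -m jog '[25,-0.5,2,0,0,0,1, 55,-0.5,2,0,0,0,1, 80,-0.5,2,0,0,0,1, 98,-0.5,2,0,0,0,1, 107,-0.5,2,0,0,0,1, 112,-0.5,2,0,0,0,1, 114.5,-0.5,2,0,0,0,1, 115.5,-0.5,2,0,0,0,1, 115.5,-0.5,2,0,0,0,1]'
python3 -m jog '[1,0,-0.8,0,0,0,1, 2,0,-0.8,0,0,0,1, 2,0,-0.8,0,0,0,1]'
python3 -c "
from h import *
delta(582.6,-84.4,21.3)"
```

```text
time_s: 23.6
tool_pos: [584.4, -84.8, 23.4]
tcp_rot: [0.091, 1.567, -0.091]
wrist_force: [-0.1, 0.0, -0.5]
opening: 50.9
time_s: 23.9
tool_pos: [583.4, -84.7, 21.4]
tcp_rot: [0.091, 1.568, -0.091]
wrist_force: [-0.9, 0.6, 4.2]
opening: 50.6
t 23.9 pos [583.4 -84.7  21.4] shift [ 0.1  0.2 -0.8] turn [-0.      0.001   0.0001] open 50.6 F [-0.9  0.6  4.2]
```

Seated (+4 N). Release, rise and back off, then check with all the cameras.

```bash
python3 -m jog '[0,0,0,0,0,0,0.2, 0,0,0,0,0,0,-0.3, 0,0,0,0,0,0,-1, 0,0,0,0,0,0,-1, 0,0,0,0,0,0,-1, -15,0,0,0,0,0,-1, -45,0,0,0,0,0,-1, -85,0,0,0,0,0,-1, -120,0,0,0,0,0,-1, -150,0,0,0,0,0,-1]'
python3 -m jog '[-20,0,-40,0,0,0,-1, -20,0,-80,0,0,0,-1, -20,0,-120,0,0,0,-1, -20,0,-140,0,0,0,-1, -20,0,-150,0,0,0,-1, -20,0,-150,0,0,0,-1]'
python3 - <<'E'
from h import *
H={1:58,2:74,3:90,4:106}
ctr=dict(zip([1,2,3,4],MAT.values()))
ims={c:read_camera(c) for c in ['top','side']}
for c in ims:
    cv2.imwrite(f'pics/{c}F.png',ims[c])
im=ims['top']; n,l,st,ce=cv2.connectedComponentsWithStats((im.min(2)>150).astype(np.uint8))
for k,(x,y) in ctr.items():
    u,v=proj('top',(x,y,H[k])).round().astype(int); i=l[v,u]
    print(k,(u,v),ce[i].round(1),st[i][4],at_z('top',ce[i][::-1],H[k]).round(1),(x,y))
for c in ['top','side']:
    for d in place_of(c,'spray_mid')[:1]: print(c,d['pixel'],d['score'],at_z(c,d['pixel'],90))
cv2.imwrite('pics/FF.png',cv2.resize(ims['side'][110:390,180:420],None,fx=2.1,fy=2.1))
E
```

```text
time_s: 24.9
tool_pos: [583.6, -84.7, 174.0]
tcp_rot: [0.091, 1.566, -0.091]
wrist_force: [0.6, -0.9, -0.5]
opening: 85.3
time_s: 25.5
tool_pos: [433.5, -67.2, 191.3]
tcp_rot: [0.091, 1.567, -0.091]
wrist_force: [0.0, 0.1, 0.7]
opening: 85.4
1 (np.int64(279), np.int64(214)) [278.  212.7] 166 [604.2  85.8  58. ] (602.3, 83.8)
2 (np.int64(318), np.int64(218)) [317.5 216.8] 241 [5.944e+02 2.000e-01 7.400e+01] (592.5, -0.5)
3 (np.int64(358), np.int64(222)) [357.6 221. ] 336 [584.6 -84.2  90. ] (582.6, -84.9)
4 (np.int64(399), np.int64(226)) [399.7 226.3] 468 [ 572.7 -170.1  106. ] (572.8, -169.3)
top [204.4, 209.0] 0.93 [613.15159728 230.75020197  90.        ]
side [164.4, 335.0] 0.73 [622.12406365 224.93246913  90.        ]
```

View pics/FF.png

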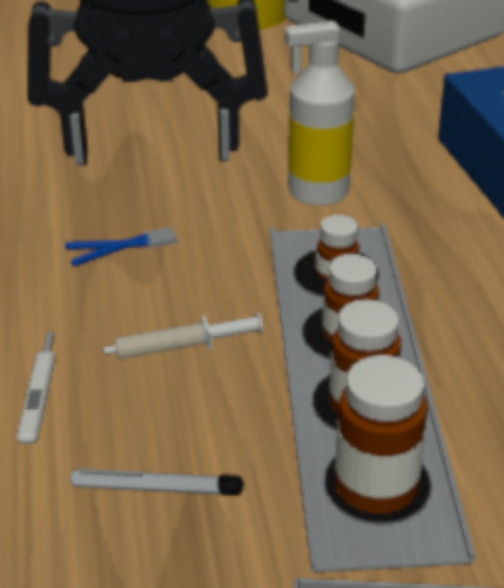

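View pics/topF.png

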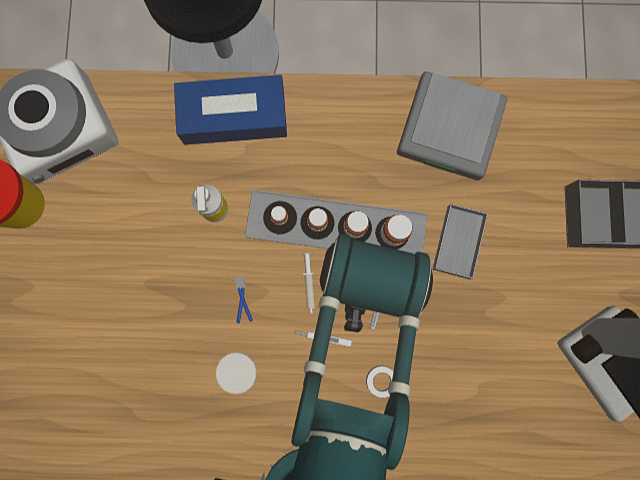

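All four jars are upright on their mats, in the right order and within about 2 mm of centre. The spray bottle, at (209,203) in the top view, hasn't moved and the gripper is clear.

```bash
python3 -c "
from workcell import *
print(finish_job(), observe()['time_s'])"
```

```text
the job is handed in; nothing more can be done
the job is handed in; nothing more can be done
```

The four jars now stand upright on the mats in height order. The shortest, jar1, is on mat_a, the end nearest the spray bottle. Jar2 is on mat_b, jar3 on mat_c and the tallest, jar4, on mat_d. I handed the job in after about 26 s of robot time.

- **Final check:** the top camera put every cap within about 2.2 mm of its mat's centre. The side picture shows all the jars standing, the spray bottle where it was at the start, and the open gripper clear of everything.
- **Forces:** the wrist force readings I took stayed below about 7 N.
- **Grip on jar1:** the pads closed on its 33 mm cap (opening 31.4 mm) instead of the body I was aiming for. It held and was set down without trouble.
- **Disagreements:** the wrist camera read about 3 mm more in y than the two fixed cameras, so I set each jar down by its position relative to the mat. The network's readings of the spray bottle differed by up to about 10 mm between cameras and over time. I judged that it hadn't moved by comparing the top pictures from before and after.

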